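# Find the socket that fits the marked manifold nut

## Task

One of the three hex nuts on the manifold sits on a red washer. Find the socket from the tray that fits that nut (the smallest one that goes all the way on; you may have to try them) and finish the program still holding it by its adapter, upright and pushed fully down over the nut until it meets the washer. The other two sockets must end up standing upright in the tray; leave the weight, the stopper and the beaker where they are.

Things in the scene. Friction and masses are not known exactly. Their poses are not given: they have to be found in the camera images.
- manifold: fixed aluminium manifold block, 70 x 215 x 30 mm (268 mm long with its two low feet), three positions 65 mm apart along its y, at y = -65, 0 and +65 mm, each with a washer and a nut. Origin at the centre of its underside; z up.
- washer_red: red plastic washer, 52 mm diameter, 3 mm thick, fixed on the manifold under the nut to be worked on (the other two washers are grey). Origin at the centre of its underside, 30 mm above the worktop.
- nut_a: brass hex nut fixed on a stud of the manifold: 20 or 26 mm across flats, which of the two is to be found by trying. 14 mm high, its top 2 mm 2 mm narrower; the 8 mm stud ends 3 mm above it. Origin at the centre of its underside, on the washer's top, 33 mm above the worktop; z up; two flats face +x and -x (repeats every 60 degrees).
- nut_b: brass hex nut fixed on a stud of the manifold: 20 or 26 mm across flats, which of the two is to be found by trying. 14 mm high, its top 2 mm 2 mm narrower; the 8 mm stud ends 3 mm above it. Origin at the centre of its underside, on the washer's top, 33 mm above the worktop; z up; two flats face +x and -x (repeats every 60 degrees).
- nut_c: brass hex nut fixed on a stud of the manifold: 20 or 26 mm across flats, which of the two is to be found by trying. 14 mm high, its top 2 mm 2 mm narrower; the 8 mm stud ends 3 mm above it. Origin at the centre of its underside, on the washer's top, 33 mm above the worktop; z up; two flats face +x and -x (repeats every 60 degrees).
- tray: fixed black plastic tray, 90 x 270 mm, rim and dividers 16 mm high, walls and floor 4 mm thick; two dividers across its length make three compartments, centred at about y = -88, 0 and +88 mm. Origin at the centre of its underside; y along its length.
- socket_small: smallest steel box socket, yellow neck band, 74 mm high, 120 g, loose, mouth down in the tray. Hex tube to z = 32 mm, 28.5 mm across flats outside, 22.5 inside, 26 mm deep, mouth 2.5 wider for 3 mm. Band 24 mm wide to z = 36; then the adapter to grip, an 18 x 18 mm square shank, to z = 74. Origin: centre of the mouth; z up. Two hex flats and two shank faces face +x and -x.
- socket_medium: middle steel box socket, green neck band, 74 mm high, 120 g, loose, mouth down in the tray. Hex tube to z = 32 mm, 34.5 mm across flats outside, 28.5 inside, 26 mm deep, mouth 2.5 wider for 3 mm. Band 24 mm wide to z = 36; then the adapter to grip, an 18 x 18 mm square shank, to z = 74. Origin: centre of the mouth; z up. Two hex flats and two shank faces face +x and -x.
- socket_large: largest steel box socket, blue neck band, 74 mm high, 120 g, loose, mouth down in the tray. Hex tube to z = 32 mm, 40.5 mm across flats outside, 34.5 inside, 26 mm deep, mouth 2.5 wider for 3 mm. Band 24 mm wide to z = 36; then the adapter to grip, an 18 x 18 mm square shank, to z = 74. Origin: centre of the mouth; z up. Two hex flats and two shank faces face +x and -x.
- weight_1: brass-coloured calibration weight, bystander to be left alone. Origin at the centre of its underside.
- stopper_2: brown rubber stopper, bystander to be left alone. Origin at the centre of its underside.
- beaker_50: small glass beaker, bystander to be left alone. Origin at the centre of its underside.

How it is judged:
At the end, for the whole second after the job is handed in: the socket whose size matches the nut on the red washer is over that nut, its mouth within 4 mm of the washer's top, centred within 4 mm and within 0.08 rad of upright, still gripped by the fingers (over 1.5 N); the other two sockets stand at rest in the tray, within 0.1 rad of upright (((horizontal distance between washer_red and nut_b below 0.01 m and horizontal distance between socket_small and nut_b below 0.004 m and z of socket_small in the frame of nut_b between -0.004 and 0.004 m and angle between socket_small's own z axis and vertical below 0.08 rad and contact force between the fingers and socket_small above 1.5 N and x of socket_medium in the frame of tray between -0.042 and 0.042 m and y of socket_medium in the frame of tray between -0.132 and 0.132 m and z of each of socket_medium, socket_large in the frame of tray below 0.01 m and angle between each of socket_medium, socket_large's own z axis and vertical below 0.1 rad and linear speed of each of socket_medium, socket_large below 0.02 m/s and x of socket_large in the frame of tray between -0.042 and 0.042 m and y of socket_large in the frame of tray between -0.132 and 0.132 m) or (horizontal distance between washer_red and nut_a below 0.01 m and horizontal distance between socket_medium and nut_a below 0.004 m and z of socket_medium in the frame of nut_a between -0.004 and 0.004 m and angle between socket_medium's own z axis and vertical below 0.08 rad and contact force between the fingers and socket_medium above 1.5 N and x of socket_small in the frame of tray between -0.042 and 0.042 m and y of socket_small in the frame of tray between -0.132 and 0.132 m and z of each of socket_small, socket_large in the frame of tray below 0.01 m and angle between each of socket_small, socket_large's own z axis and vertical below 0.1 rad and linear speed of each of socket_small, socket_large below 0.02 m/s and x of socket_large in the frame of tray between -0.042 and 0.042 m and y of socket_large in the frame of tray between -0.132 and 0.132 m) or (horizontal distance between washer_red and nut_c below 0.01 m and horizontal distance between socket_medium and nut_c below 0.004 m and z of socket_medium in the frame of nut_c between -0.004 and 0.004 m and angle between socket_medium's own z axis and vertical below 0.08 rad and contact force between the fingers and socket_medium above 1.5 N and x of socket_small in the frame of tray between -0.042 and 0.042 m and y of socket_small in the frame of tray between -0.132 and 0.132 m and z of each of socket_small, socket_large in the frame of tray below 0.01 m and angle between each of socket_small, socket_large's own z axis and vertical below 0.1 rad and linear speed of each of socket_small, socket_large below 0.02 m/s and x of socket_large in the frame of tray between -0.042 and 0.042 m and y of socket_large in the frame of tray between -0.132 and 0.132 m))); the arm keeps its last pose, push and grip.
It fails at once if the brass-coloured calibration weight is moved by more than 30 mm (distance of weight_1 from where it was at the start of the episode above 0.03 m).
It fails at once if the brown rubber stopper is moved by more than 30 mm (distance of stopper_2 from where it was at the start of the episode above 0.03 m).
It fails at once if the small glass beaker is moved by more than 30 mm (distance of beaker_50 from where it was at the start of the episode above 0.03 m).
It also fails if it takes over 56 s, if anything falls off the work surface, if the arm or the gripper's body presses on something with over 40 N, if the wrist force passes 120 N, or if a joint passes its speed limit or range.

## Robot

A 6-joint arm with a two-finger parallel gripper is mounted at the origin on a cart in front of the work surface, level with it; the furniture and walls round the work are solid. World frame = base frame: x ahead of the robot, y to its left, z up, the work surface at z = 0. Lengths are in m, angles in rad, forces in N, time in s.
With the tool pointing down it reaches from about 0.225 to 0.875 m from the base axis. Payload 3.4 kg.
Tool frame: the origin (TCP) lies on the centre line of the jaws, within the pads' length; the fingertips stand 14 mm ahead of it and the grasp point (between the pads) lies 5 mm behind it; z points along the fingers, y is the line along which they close (so a half turn about z gives the same grasp; the last joint's range is limited). The gripper opens to 85 mm and grips with 20 to 120 N. Pads are 22 mm wide; open, the fingers measure 114 mm over their backs; the gripper's body (76 mm by 85 mm) begins 54 mm behind the grasp point. The pads swing forward as they close: fully open they stand 13 mm farther back than shut.
Start: joints at [1.19, 0.276, 1.505, -0, 1.361, -0.121], TCP at [0.148, 0.556, 0.245] pointing down, gripper open.
Joint ranges: [-2.89, 2.89], [-0.75, 2.08], [0.22, 2.7], [-1.18, 4.32], [0.11, 2.71], [-2.7, 2.7]. Speed limits (rad/s): [2.57, 2.57, 3.14, 3.14, 3.14, 3.14].

## Interface

Orientations are given as a unit quaternion [w, x, y, z].
In Python, from rig import manip, eyes gives the robot as it stands.
- The arm moves only by the shell command python3 -m creep 'ROWS' [FORCE]. ROWS is JSON, a list of rows, each a list of 5 numbers: the opening, from 0 (shut) to 1 (fully open), then the shift along the tool's x, y, z normalised to -1 to 1, where 1 is 0.5 m, then the turn about the tool's z normalised to -1 to 1, where 1 is 360 degrees. In form: [[fingers, dx, dy, dz, spin], ...]. A call has 1 to 10 rows; each row is the pose to reach, as a shift and turn from the pose commanded when the call began, along the tool's axes at that moment, turning the shorter way round; what a row does not reach only later rows make up. A row lasts 1/10 s, in which the tool goes at most 50 mm and 8.59 degrees, less where a joint would pass 70% of its speed; a pose out of reach is approached as far as the arm can. A call with a number of a shift or a turn outside -1 to 1 is refused whole. A call with a gripper value outside its range is refused whole. The fingers move at their own pace and stop on an object; FORCE is the grip in N (left out, the last holds). Time passes only in rows, so rows that repeat a pose let the fingers close. It gives the time, the measured TCP pose, the force, the opening and the grip force at its end, in the units of the state.
- manip.get_state(): the state, without advancing time (a new reading comes with each control period).
- eyes.get_image(name): name is "side" or "top" or "wrist"; returns a dict with "frame" (420x560x3 uint8, red, green, blue), "fx", "fy", "cx", "cy" (pixels), "R" (3x3) and "t" (3): a world point X has camera coordinates R X + t. Camera axes: x right, y down, z forward; pixel columns grow to the right and rows downward; lengths in m; the calibration is good to about 2 mm. The wrist camera is an equidistant fisheye: a pixel r from the principal point sees the ray r / f radians off the axis. A picture is of the moment at which its call begins. There is no depth.
- manip.sign_off(): hands the job in; it is judged then, once.
Trained networks look in the newest picture that a camera, given by its name, has taken for a name from the list of things; names that differ only in an ending like _2 or _b are one class to them, and where a whole thing is asked for, a point or a joint stands for the part that bears it (a point fixed in the world has none). Each returns a list of dicts, best first, with "confidence" (0 to 1); they miss things now and then, are a little off and sometimes report something else, mostly with a low value. They report only what shows in the picture. A call takes as long as a camera call.
- eyes.regions_of(camera, label): "mask" (420x560 bool, what is visible of it) and "bbox" ([left, top, right, bottom] in pixels, round what is visible of it).
- eyes.place_of(camera, label): "centre" ([column, row] in pixels: a listed point, or the origin of a listed thing).
The state is a dict: "clock": time; "qpos": joint angles; "qd": joint speeds; "effort": joint torques, N m; "position": TCP position; "ee_rot": TCP orientation; "contact_force": force on the tool from outside, world axes, zero at the start; "moment": the same for the moment, N m; "width": finger opening in m; "gripper_force": force on a finger pad.
Only numpy, scipy, OpenCV 4.12 (cv2) and the standard library are available. Lean on these libraries where they do the work, as an engineer would, in place of code of your own. Each camera call takes 0.05 s, during which the arm holds its last target. There are 200 camera calls.

## Working session

There is one attempt and no reset: what is moved stays moved. The work goes in short steps, Python scripts to look and compute and a shell command to move; the robot and the scene stay as the last step left them, time stands still between calls to the robot, and variables do not carry over. Pictures are saved under pics/ and viewed, at most 10 in all, crops included, and the job is handed in when it is done.

```bash
ls; mkdir -p pics
cat > h.py <<'E'
import numpy as np, cv2
from rig import manip, eyes
def snap(n,f):
    im=eyes.get_image(n); cv2.imwrite('pics/'+f,cv2.cvtColor(im['frame'],cv2.COLOR_RGB2BGR)); return im
def ray(im,p,fish=False):
    x=(p[0]-im['cx'])/im['fx']; y=(p[1]-im['cy'])/im['fy']
    if fish:
        r=np.hypot(x,y); s=np.sin(r)/max(r,1e-9); d=np.array([x*s,y*s,np.cos(r)])
    else: d=np.array([x,y,1.])
    R=np.array(im['R']); t=np.array(im['t'])
    d=R.T@d; return -R.T@t, d/np.linalg.norm(d)
def tri(rs):
    A=np.zeros((3,3));b=np.zeros(3)
    for o,d in rs:
        P=np.eye(3)-np.outer(d,d);A+=P;b+=P@o
    X=np.linalg.solve(A,b); return X,[np.linalg.norm((np.eye(3)-np.outer(d,d))@(X-o)) for o,d in rs]
def atz(r,z):
    o,d=r; return o+d*(z-o[2])/d[2]
E
cat > m.py <<'E'
from h import *
np.set_printoptions(precision=4,suppress=True)
s=manip.get_state(); print(s['clock'],s['position'],s['ee_rot'],s['width'],s['contact_force'])
ims={n:snap(n,n+'0.png') for n in ('side','top')}
L=['manifold','washer_red','nut_a','tray','socket_small','socket_medium','socket_large','weight_1','stopper_2','beaker_50']
for l in L:
    for n in ims:
        for r in eyes.place_of(n,l)[:4]:
            ra=ray(ims[n],r['centre']); print(l,n,np.round(r['centre'],1),round(r['confidence'],2),'z0',atz(ra,0)[:2],'z33',atz(ra,.033)[:2])
cv2.imwrite('pics/a.png',cv2.hconcat([cv2.imread('pics/side0.png'),cv2.imread('pics/top0.png')])) if 0 else None
E
python3 m.py
```

```text
pics
0.0 [0.1475 0.5552 0.2444] [-0.0002  0.1295  0.9916 -0.0009] 0.08555272068504065 [-0.8996  0.5305 -0.4382]
manifold side [330.8 318.3] 0.65 z0 [ 0.5618 -0.1653] z33 [ 0.5499 -0.1925]
manifold side [226.7 172.8] 0.6 z0 [0.4405 0.4616] z33 [0.4341 0.4061]
manifold top [369.6 201.8] 0.88 z0 [ 0.5494 -0.1509] z33 [ 0.5452 -0.1439]
washer_red side [333.  305.6] 0.69 z0 [ 0.5778 -0.133 ] z33 [ 0.5652 -0.1616]
washer_red top [369.4 192.5] 0.72 z0 [ 0.5756 -0.1505] z33 [ 0.5708 -0.1435]
nut_a side [350.6 322.5] 0.68 z0 [ 0.5976 -0.1854] z33 [ 0.5841 -0.2117]
nut_a side [328.1 302.7] 0.51 z0 [ 0.5703 -0.1226] z33 [ 0.5581 -0.1518]
nut_a side [311.2 284.2] 0.49 z0 [ 0.5515 -0.0607] z33 [ 0.5401 -0.0926]
nut_a top [375.6 194. ] 0.63 z0 [ 0.5717 -0.1678] z33 [ 0.567  -0.1604]
nut_a top [348.  204.1] 0.47 z0 [ 0.5417 -0.0904] z33 [ 0.5377 -0.085 ]
nut_a top [395.6 191.6] 0.45 z0 [ 0.5796 -0.2241] z33 [ 0.5747 -0.2153]
tray side [242.1 220.5] 0.77 z0 [0.4434 0.2095] z33 [0.4368 0.1654]
tray side [308.1 285.7] 0.4 z0 [ 0.5434 -0.0636] z33 [ 0.5324 -0.0954]
tray top [246. 235.] 0.69 z0 [0.4499 
[... 622 characters left out ...]
33 [ 0.3455 -0.1424]
weight_1 side [401.1 316. ] 0.62 z0 [ 0.706  -0.1933] z33 [ 0.6876 -0.2193]
weight_1 top [383.4 148.5] 0.58 z0 [ 0.7025 -0.1907] z33 [ 0.6944 -0.1827]
stopper_2 side [328.9 317.3] 0.68 z0 [ 0.5589 -0.1619] z33 [ 0.5471 -0.1892]
stopper_2 side [223.1 317. ] 0.53 z0 [ 0.3468 -0.1104] z33 [ 0.3446 -0.1401]
stopper_2 top [352.5 275. ] 0.44 z0 [ 0.3455 -0.103 ] z33 [ 0.3465 -0.0973]
beaker_50 side [226.9 171.3] 0.65 z0 [0.4425 0.4704] z33 [0.436  0.4145]
beaker_50 side [224.1 319.6] 0.36 z0 [ 0.3478 -0.1178] z33 [ 0.3456 -0.1472]
beaker_50 side [400.4 314.3] 0.27 z0 [ 0.7066 -0.1887] z33 [ 0.6882 -0.2149]
beaker_50 top [146.5 236.3] 0.79 z0 [0.441  0.4678] z33 [0.4396 0.4591]
```

View pics/side0.png

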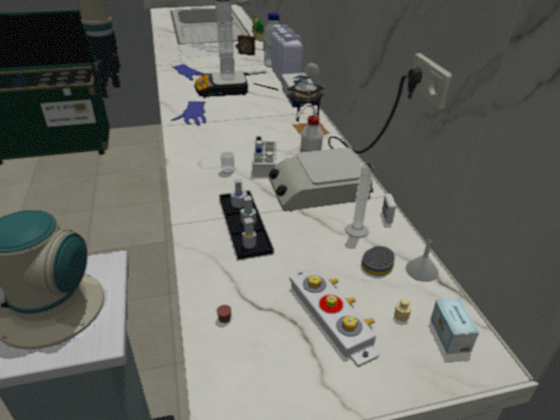

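View pics/top0.png

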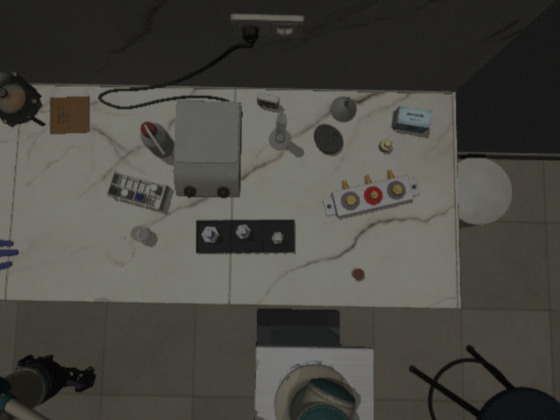

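Side view: tray with the large, medium and small sockets at (238,190), (247,213) and (249,235), and the red washer on the manifold's middle nut at (331,303). Top view: sockets at (210,234), (243,231) and (278,238), red washer at (374,195). The weight (386,146), stopper (358,274) and beaker (145,236) are clear of the work.

I'll move above the tray for wrist views.

```bash
python3 -m creep '[[1,-0.676,-0.576,-0.1,0],[1,-0.676,-0.576,-0.1,0],[1,-0.676,-0.576,-0.1,0],[1,-0.676,-0.576,-0.1,0],[1,-0.676,-0.576,-0.1,0],[1,-0.676,-0.576,-0.1,0],[1,-0.676,-0.576,-0.1,0],[1,-0.676,-0.576,-0.1,0],[1,-0.676,-0.576,-0.1,0],[1,-0.676,-0.576,-0.1,0]]'
python3 - <<'E'
from h import *
np.set_printoptions(precision=4,suppress=True)
w=snap('wrist','w1.png'); R=np.array(w['R']);print(-R.T@w['t'],R,w['fx'],w['cx'],w['cy'])
for l in ['tray','socket_small','socket_medium','socket_large','washer_red','nut_a']:
    for r in eyes.place_of('wrist',l)[:3]:
        print(l,np.round(r['centre'],1),round(r['confidence'],2),atz(ray(w,r['centre'],True),.004 if l[0] in 'st' else .033))
E
```

```text
clock: 2.1
position: [0.4041, 0.1862, 0.2961]
ee_rot: [0.002, 0.133, 0.991, -0.001]
contact_force: [-0.2, 1.4, 0.2]
width: 0.0855
gripper_force: 0.0
[0.3256 0.2087 0.425 ] [[ 0.2636  0.9646 -0.0019]
 [ 0.9139 -0.2491  0.3207]
 [ 0.3089 -0.0863 -0.9472]] 325.19226210127806 280.4639694590559 205.1709765219784
tray [296.9 189.4] 0.65 [0.447  0.1976 0.004 ]
socket_small [230.9 203.4] 0.88 [0.4424 0.1052 0.004 ]
socket_small [110.3 311.8] 0.56 [ 0.578  -0.1794  0.004 ]
socket_medium [296.8 199. ] 0.88 [0.4601 0.1941 0.004 ]
socket_large [363.8 174.7] 0.98 [0.4505 0.2909 0.004 ]
washer_red [108.9 313.9] 0.47 [ 0.5644 -0.1582  0.033 ]
washer_red [476.7 144.5] 0.44 [0.4394 0.4558 0.033 ]
nut_a [134.9 303. ] 0.71 [ 0.5512 -0.0943  0.033 ]
nut_a [111.3 314. ] 0.62 [ 0.5653 -0.1533  0.033 ]
nut_a [479.9 144.2] 0.37 [0.4401 0.4614 0.033 ]
```

View pics/w1.png

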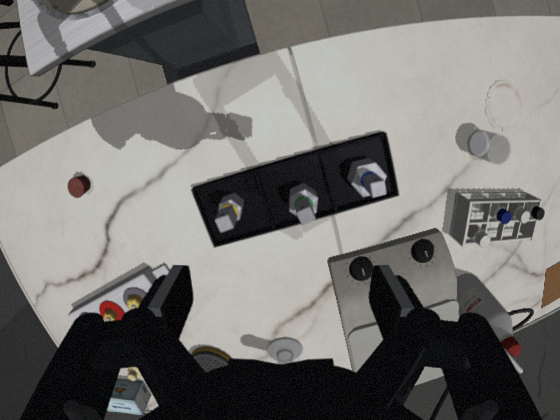

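Wrist view: tray with the small socket (230,212), medium (303,203) and large (368,178), all standing, and the red-washer nut at (111,312), partly hidden by a finger. The network's points agree across the three views to within about 1 cm. Next I'll look at the nut from close by; that also gives a second wrist view of the sockets.

```bash
cat >> h.py <<'E'
def proj(w,X):
    c=np.asarray(X)@np.array(w['R']).T+np.array(w['t']); r=np.hypot(c[...,0],c[...,1]); th=np.arctan2(r,c[...,2]); k=th/np.maximum(r,1e-9)
    return w['cx']+w['fx']*k*c[...,0], w['cy']+w['fy']*k*c[...,1]
def ortho(w,c,z,half=.03,s=.00025):
    n=int(2*half/s); g=(np.arange(n)+.5)*s-half
    X=np.zeros((n,n,3)); X[...,0]=(c[0]-g)[:,None]; X[...,1]=(c[1]-g)[None]; X[...,2]=z
    u,v=proj(w,X); return cv2.remap(cv2.cvtColor(w['frame'],cv2.COLOR_RGB2BGR),u.astype(np.float32),v.astype(np.float32),cv2.INTER_LINEAR)
def save(w,f): np.savez(f,**w)
def load(f):
    d=np.load(f); return {k:d[k] for k in d}
def go(x,y,z,yaw_deg=None):
    "row numbers from measured pose to world target; yaw = direction of tool y, mod 180"
    s=manip.get_state(); q=s['ee_rot']
    from scipy.spatial.transform import Rotation as Ro
    R=Ro.from_quat([q[1],q[2],q[3],q[0]]).as_matrix(); d=R.T@(np.array([x,y,z])-s['position'])/.5
    a=np.degrees(np.arctan2(R[1,1],R[0,1])); sp=0
    if yaw_deg is not None: sp=-(((yaw_deg-a+90)%180)-90)
    print('rows',np.round(d,4),round(sp/360,4),'ydir',round(a,2),'q6',round(s['qpos'][5],3),'t',s['clock'],'pos',np.round(s['position'],4))
E
python3 -m creep '[[1,-0.352,-0.559,0.09,0],[1,-0.352,-0.559,0.09,0],[1,-0.352,-0.559,0.09,0],[1,-0.352,-0.559,0.09,0],[1,-0.352,-0.559,0.09,0],[1,-0.352,-0.559,0.09,0],[1,-0.352,-0.559,0.09,0],[1,-0.352,-0.559,0.09,0],[1,-0.352,-0.559,0.09,0]]'
python3 - <<'E'
from h import *
np.set_printoptions(precision=4,suppress=True)
w=snap('wrist','w2.png'); save(w,'w2.npz')
for l in ['manifold','tray','socket_small','socket_medium','washer_red','nut_a']:
    for r in eyes.place_of('wrist',l)[:3]:
        print(l,np.round(r['centre'],1),round(r['confidence'],2),atz(ray(w,r['centre'],True),.004 if l[0] in 'st' else .033))
c=(.567,-.157)
a=ortho(w,c,.032,.1,.0005); b=cv2.resize(ortho(w,c,.047,.035,.00025),(400,400)); cv2.imwrite('pics/o2.png',cv2.hconcat([a,b]))
print(manip.get_state()['position'])
E
```

```text
clock: 3.35
position: [0.4986, -0.124, 0.2498]
ee_rot: [-0.001, 0.129, 0.992, 0.001]
contact_force: [0.6, -0.6, -0.0]
width: 0.0854
gripper_force: 0.0
tray [501.2  80.3] 0.92 [0.4473 0.1934 0.004 ]
tray [223.6 257.3] 0.37 [ 0.5915 -0.2248  0.004 ]
socket_small [450.4  85.2] 0.8 [0.4437 0.1089 0.004 ]
socket_small [254.7  44.4] 0.54 [ 0.3492 -0.1136  0.004 ]
socket_small [268.6 234.6] 0.52 [ 0.5749 -0.1588  0.004 ]
socket_medium [504.9  87.4] 0.81 [0.4575 0.1982 0.004 ]
washer_red [268.2 234.2] 0.96 [ 0.5624 -0.1548  0.033 ]
nut_a [317.9 210.7] 0.95 [ 0.549  -0.0926  0.033 ]
nut_a [227.5 258.3] 0.86 [ 0.5807 -0.2111  0.033 ]
nut_a [272.8 234.6] 0.79 [ 0.5642 -0.1497  0.033 ]
[ 0.4986 -0.1237  0.2507]
```

View pics/o2.png

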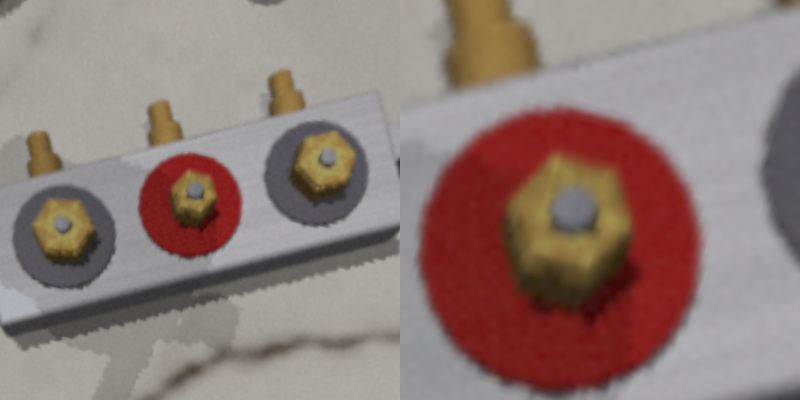

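The corrected view from above shows the nut on the red washer (190,205) to be visibly smaller than its neighbours: about 21 mm wide against a 52 mm washer, so 20 mm, which points to the small socket. Now I'll measure the washers and nuts precisely and go back over the small socket.

```bash
cat > red.py <<'E'
from h import *
np.set_printoptions(precision=4,suppress=True)
def red(w,c,z=.033,half=.04):
    o=ortho(w,c,z,half); b,g,r=[o[...,i].astype(int) for i in range(3)]
    m=((r>90)&(g<60)&(b<60)).astype(np.uint8)
    cs,_=cv2.findContours(m,cv2.RETR_EXTERNAL,cv2.CHAIN_APPROX_NONE); k=max(cs,key=cv2.contourArea)
    (u,v),ax,_=cv2.fitEllipse(cv2.convexHull(k)); s=.00025
    return np.array([c[0]+half-v*s,c[1]+half-u*s]),np.array(ax)*s
E
python3 - <<'E'
from red import *
w=load('w2.npz'); print(red(w,(.5645,-.152)), 'z=.043',red(w,(.5645,-.152),.043)[0])
print('tcp-based cam', -np.array(w['R']).T@w['t'])
from h import *
go(.40,.105,.23)
# top camera red
im=eyes.get_image('top'); f=im['frame'].astype(int); m=((f[...,0]>90)&(f[...,1]<60)&(f[...,2]<60)).astype(np.uint8)
n,l,st,ce=cv2.connectedComponentsWithStats(m); i=1+np.argmax(st[1:,4]); rs=[ray(im,ce[i]),]
print(ce[i],st[i],atz(rs[0],.033))
# manifold yaw: long edges
o=ortho(w,(.5645,-.152),.030,.1,.0005); g=cv2.GaussianBlur(cv2.cvtColor(o,6),(0,0),1)
for L in cv2.HoughLinesP(cv2.Canny(g,40,100),1,np.pi/720,60,minLineLength=120,maxLineGap=15)[:10,0]:
    print(L,np.degrees(np.arctan2(L[3]-L[1],L[2]-L[0])))
E
```

```text
(array([ 0.5639, -0.1518]), array([0.05  , 0.0506])) z=.043 [ 0.5598 -0.1504]
tcp-based cam [ 0.4207 -0.1026  0.3791]
rows [0.3074 0.3919 0.0412] 0.0 ydir 75.21 q6 -1.692 t 3.7 pos [ 0.4986 -0.1237  0.2507]
[373.8545 189.3455] [367 187  14   8  55] [ 0.5798 -0.1557  0.033 ]
[  7 320 398 221] -14.208509273301923
[198 301 397 251] -14.103968944083107
[ 31 343 397 252] -13.962551187644284
[203 284 398 235] -14.105357764335244
```

```bash
python3 -m creep '[[1,0.307,0.392,0.04,0],[1,0.307,0.392,0.04,0],[1,0.307,0.392,0.04,0],[1,0.307,0.392,0.04,0],[1,0.307,0.392,0.04,0],[1,0.307,0.392,0.04,0],[1,0.307,0.392,0.04,0]]'
python3 - <<'E'
from h import *
np.set_printoptions(precision=4,suppress=True)
w=snap('wrist','w3.png'); save(w,'w3.npz')
print(manip.get_state()['position'])
w1=cv2.cvtColor(cv2.imread('pics/w1.png'),4)
P=[]
for l,c in [('socket_small',(.442,.108)),('socket_medium',(.458,.197)),('socket_large',(.45,.288))]:
    for r in eyes.place_of('wrist',l)[:1]: print(l,np.round(r['centre'],1),round(r['confidence'],2),atz(ray(w,r['centre'],True),.004))
    for r in eyes.regions_of('wrist',l)[:1]: print(r['bbox'],r['confidence'])
    P.append(cv2.resize(ortho(w,c,.078,.03),(266,266)))
cv2.imwrite('pics/o3.png',cv2.hconcat(P))
E
```

```text
clock: 4.45
position: [0.4002, 0.1051, 0.2306]
ee_rot: [0.001, 0.128, 0.992, -0.0]
contact_force: [-0.1, -0.7, 0.1]
width: 0.0855
gripper_force: 0.0
[0.401  0.1041 0.2307]
socket_small [102.8 179.2] 0.62 [ 0.348  -0.1104  0.004 ]
[279.2, 192.9, 307.9, 243.1] 0.73
socket_medium [369.7 203.4] 0.9 [0.4615 0.1985 0.004 ]
[355.6, 188.6, 401.2, 232.5] 0.79
socket_large [439.2 176. ] 0.78 [0.4496 0.2925 0.004 ]
[421.7, 159.5, 473.1, 204.4] 0.93
```

View pics/o3.png

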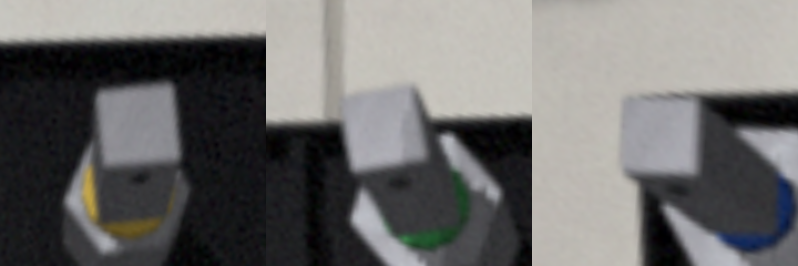

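Each patch shows a shank top. The small one is centred at (139,126) in the first patch, about (0.4436, 0.1066), yaw about +4.8°, and 17.4 mm wide against the nominal 18. Next: a height check from two wrist views, then the approach numbers.

Run:
```python
from h import *
np.set_printoptions(precision=4,suppress=True)
w3=load('w3.npz'); w1=dict(w3); w1['frame']=cv2.cvtColor(cv2.imread('pics/w1.png'),4)
R=np.array([[.2636,.9646,-.0019],[.9139,-.2491,.3207],[.3089,-.0863,-.9472]]); w1['R']=R; w1['t']=-R@np.array([.3256,.2087,.425])
for z in (.070,.074,.078,.082,.086):
    out=[]
    for w in (w3,w1):
        o=ortho(w,(.443,.107),z,.025); g=cv2.GaussianBlur(cv2.cvtColor(o,6),(0,0),2)
        m=((g>125)).astype(np.uint8); cs,_=cv2.findContours(m,cv2.RETR_EXTERNAL,cv2.CHAIN_APPROX_NONE)
        c=min([k for k in cs if cv2.contourArea(k)>1500],key=lambda k:abs(cv2.contourArea(k)-5000)); (u,v),s,a=cv2.minAreaRect(c)
        out+=[.443+.025-v*.00025,.107+.025-u*.00025,s[0]*.25,s[1]*.25,a]
    print(z,np.array(out))
go(.4436,.1066,.13,94.8)
```

```text
0.07 [ 0.4472  0.1065 15.9703 16.3684 84.2894  0.4457  0.1055 16.618  16.7136
 84.144 ]
0.074 [ 0.4455  0.1068 15.6672 16.1412 84.5597  0.4444  0.1067 16.4224 16.5533
 83.991 ]
0.078 [ 0.4437  0.107  15.4363 15.889  84.8056  0.443   0.1079 16.2226 16.3629
 84.144 ]
0.082 [ 0.4645  0.1071  7.     49.75   90.      0.4417  0.109  16.0079 16.1791
 84.6442]
0.086 [ 0.4403  0.1076 15.0154 15.4183 84.5597  0.4431  0.1071 49.75   49.75
 90.    ]
rows [-0.0798  0.0288  0.2006] -0.0551 ydir 74.98 q6 -1.226 t 4.8 pos [0.4013 0.1031 0.2303]
```

```bash
python3 -m creep '[[1,-0.082,0.025,0.1,-0.055],[1,-0.082,0.025,0.2,-0.055],[1,-0.082,0.025,0.2,-0.055],[0.8,-0.082,0.025,0.2,-0.055],[0.7,-0.082,0.025,0.2,-0.055]]'
python3 -c "
from h import *
go(.4436,.1068,.058,95)"
```

```text
clock: 5.3
position: [0.4441, 0.1052, 0.1306]
ee_rot: [0.0, -0.042, 0.999, 0.0]
contact_force: [0.4, 0.2, -1.1]
width: 0.0606
gripper_force: 0.0
rows [0.0008 0.0033 0.1451] -0.0006 ydir 94.79 q6 -1.575 t 5.3 pos [0.4441 0.1052 0.1306]
```

```bash
python3 -m creep '[[0.6,0.001,0.002,0.08,0],[0.6,0.001,0.002,0.145,0],[0.6,0.001,0.002,0.145,0],[0,0.001,0.002,0.145,0],[0,0.001,0.002,0.145,0],[0,0.001,0.002,0.145,0],[0,0.001,0.002,0.145,0],[0,0.001,0.002,0.145,0]]' 60
python3 -c "
from h import *
go(.4436,.1068,.2,95)"
```

```text
clock: 6.1
position: [0.4449, 0.1068, 0.06]
ee_rot: [0.003, -0.043, 0.999, 0.0]
contact_force: [0.2, -0.1, 7.8]
width: 0.017
gripper_force: 58.7
rows [ 1.100e-03  2.000e-04 -2.799e-01] -0.0002 ydir 94.91 q6 -1.573 t 6.1 pos [0.4449 0.1068 0.06  ]
```

```bash
python3 -m creep '[[0,0,0,-0.06,0],[0,0,0,-0.14,0],[0,0,0,-0.22,0],[0,0,0,-0.28,0],[0,0,0,-0.28,0],[0,0,0,-0.28,0]]' 60
python3 -c "
from h import *
go(.5639,-.1518,.16,104.15); w=snap('wrist','w4.png')
cv2.imwrite('pics/w4c.png',w['frame'][60:420,100:460,::-1])"
```

```text
clock: 6.7
position: [0.443, 0.1066, 0.1987]
ee_rot: [0.001, -0.043, 0.999, 0.0]
contact_force: [-0.8, 0.1, -2.3]
width: 0.017
gripper_force: 58.9
rows [-0.1965 -0.5357  0.0777] -0.0257 ydir 94.92 q6 -1.573 t 6.7 pos [0.443  0.1066 0.1987]
```

View pics/w4c.png

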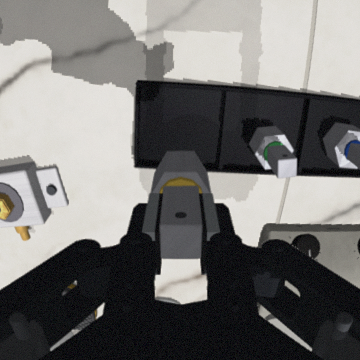

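The small socket (yellow band, around (180,195) in the crop) hangs straight in the fingers, and its compartment is empty. Moving it over the nut, yaw matched.

```bash
python3 -m creep '[[0,-0.197,-0.536,0,-0.0257],[0,-0.197,-0.536,0,-0.0257],[0,-0.197,-0.536,0,-0.0257],[0,-0.197,-0.536,0,-0.0257],[0,-0.197,-0.536,0,-0.0257],[0,-0.197,-0.536,0.04,-0.0257],[0,-0.197,-0.536,0.1,-0.0257],[0,-0.197,-0.536,0.1,-0.0257]]' 60
python3 - <<'E'
from red import *
w=snap('wrist','w5.png'); save(w,'w5.npz'); s=snap('side','s5.png'); t=snap('top','t5.png')
go(.5639,-.1518,.12,104.15)
cv2.imwrite('pics/c5.png',cv2.hconcat([cv2.resize(w['frame'][140:300,200:360,::-1],(400,400)),cv2.resize(s['frame'][230:370,270:410,::-1],(400,400))]))
E
```

```text
clock: 7.55
position: [0.56, -0.1516, 0.1415]
ee_rot: [-0.006, -0.122, 0.992, 0.004]
contact_force: [-0.9, 1.1, -1.8]
width: 0.0171
gripper_force: 59.3
rows [-0.0005 -0.0015  0.0549] 0.0001 ydir 104.2 q6 -2.2 t 7.7 pos [ 0.5635 -0.1512  0.1474]
```

View pics/c5.png

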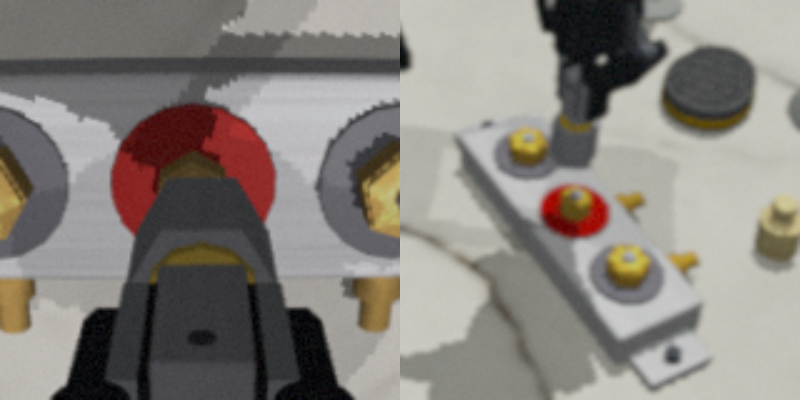

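Left: the socket hangs above the red washer, with the washer's centre at column ~193 of the crop and the socket axis at ~202, so it may be 2–3 mm off sideways. Right (side view): the socket is upright and well above the nut. I'll quantify the offset with a settled picture.

```bash
cat > fit.py <<'E'
from red import *
from scipy.optimize import least_squares
from scipy.spatial.transform import Rotation as Ro
def circ(w,c,z=.033,half=.04,s=.00025):
    o=ortho(w,c,z,half,s).astype(int); m=((o[...,2]>60)&(o[...,1]<o[...,2]*.45)&(o[...,0]<o[...,2]*.45)).astype(np.uint8)
    k=max(cv2.findContours(m,cv2.RETR_EXTERNAL,cv2.CHAIN_APPROX_NONE)[0],key=cv2.contourArea)[:,0]
    P=np.stack([c[0]+half-k[:,1]*s,c[1]+half-k[:,0]*s],1)
    r=least_squares(lambda q:np.hypot(*(P-q[:2]).T)-q[2],[*c,.026],loss='cauchy',f_scale=.0004); return r.x
if __name__=='__main__':
    w=snap('wrist','w6.png'); save(w,'w6.npz'); st=manip.get_state(); q=st['ee_rot']; R=Ro.from_quat([q[1],q[2],q[3],q[0]]).as_matrix(); p=np.array(st['position'])
    for f in ('w2','w5','w6'): print(f,circ(load(f+'.npz'),(.5639,-.1518)))
    x=circ(w,(.5639,-.1518)); d=R.T@(np.array([x[0],x[1],p[2]])-p); print('tcp',p,'to washer, tool mm',d*1000,'z axis',R[:,2])
    for z in (-.02,.02,.056): print(z,np.array(proj(w,p+R@[0,0,z])))
    # socket silhouette centre column by row
    f=w['frame']; 
    for l in ['socket_small','nut_a','washer_red']:
        for r in eyes.place_of('wrist',l)[:2]: print(l,r['centre'],r['confidence'])
    for r in eyes.regions_of('wrist','socket_small')[:1]:
        print(r['bbox']); m=r['mask']
        for v in range(int(r['bbox'][1]),int(r['bbox'][3]),6):
            c=np.where(m[v])[0]; 
            if len(c): print(v,c.min(),c.max(),(c.min()+c.max())/2)
E
python3 fit.py
```

```text
w2 [ 0.5641 -0.1519  0.0249]
w5 [ 0.5642 -0.152   0.025 ]
w6 [ 0.5643 -0.1522  0.025 ]
tcp [ 0.5641 -0.1512  0.1484] to washer, tool mm [ 0.0428 -0.9843  0.    ] z axis [ 0.0005  0.0001 -1.    ]
-0.02 [278.7598 310.0604]
0.02 [279.0644 263.8162]
0.056 [279.2548 235.9069]
nut_a [201.6, 204.0] 0.88
nut_a [360.2, 205.4] 0.8
washer_red [276.3, 204.9] 0.71
[250.9, 210.4, 312.9, 320.6]
216 264 296 280.0
222 261 300 280.5
228 258 304 281.0
234 255 308 281.5
240 253 308 280.5
246 252 309 280.5
252 252 309 280.5
258 263 298 280.5
264 262 299 280.5
270 261 300 280.5
276 260 301 280.5
282 259 301 280.0
288 258 301 279.5
294 260 301 280.5
300 261 300 280.5
306 261 300 280.5
312 261 300 280.5
318 263 291 277.0
```

Run:
```python
from fit import *
w=load('w6.npz'); st=manip.get_state(); q=st['ee_rot']; R=Ro.from_quat([q[1],q[2],q[3],q[0]]).as_matrix(); p=np.array(st['position'])
for y in(-.00823,.00823): print('far mouth',np.array(proj(w,p+R@[-.01425,y,.056])),'near mouth', np.array(proj(w,p+R@[.01425,y,.056])),'near shoulder',np.array(proj(w,p+R@[.01425,y,.024])),'far shoulder',np.array(proj(w,p+R@[-.01425,y,.024])))
go(.5643,-.1522,.108,104.15)
cv2.imwrite('pics/c6.png',cv2.resize(w['frame'][190:270,230:330,::-1],(800,600)))
```

```text
far mouth [265.7396 257.4548] near mouth [264.9465 215.3148] near shoulder [262.2697 236.7979] far shoulder [263.4808 284.218 ]
far mouth [291.685  257.4498] near mouth [292.302  215.3035] near shoulder [294.5613 236.79  ] far shoulder [293.6088 284.2192]
rows [ 0.0009 -0.0013  0.0823] 0.0002 ydir 104.23 q6 -2.2 t 7.95 pos [ 0.5645 -0.1514  0.1491]
```

View pics/c6.png

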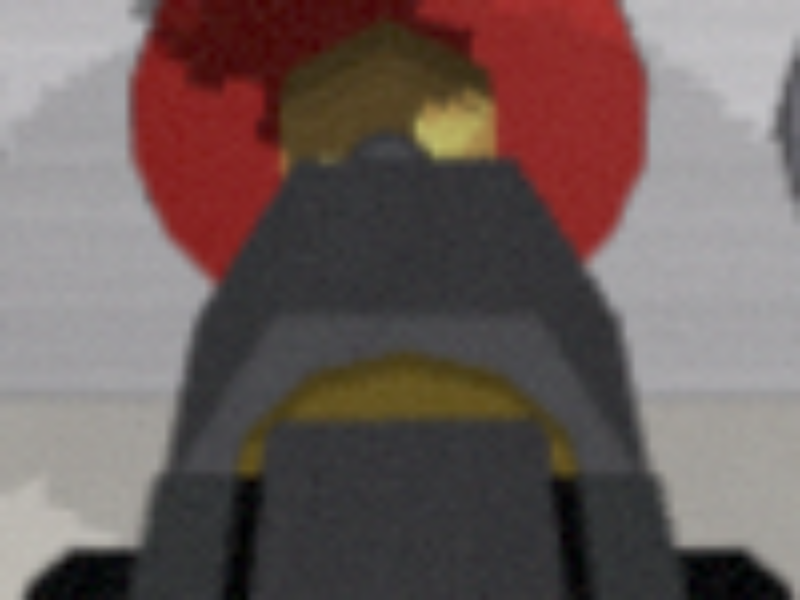

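The camera sees the socket about 1.4 mm (tool y) and up to 2–3 mm (tool x) off where the TCP says, so the washer is about (−1.5…−2.8, −2.3) mm from the socket in tool axes. I'll correct, go lower and compare again where parallax is small.

```bash
python3 -m creep '[[0,-0.004,-0.0045,0.03,0],[0,-0.004,-0.0045,0.065,0],[0,-0.004,-0.0045,0.065,0],[0,-0.004,-0.0045,0.065,0]]' 60
python3 - <<'E'
from fit import *
w=snap('wrist','w7.png'); save(w,'w7.npz'); st=manip.get_state(); q=st['ee_rot']; R=Ro.from_quat([q[1],q[2],q[3],q[0]]).as_matrix(); p=np.array(st['position'])
x=circ(w,(.5643,-.1522)); print(p,x,'tool mm',R.T@(np.array([x[0],x[1],p[2]])-p)*1000,st['contact_force'])
for y in(-.00823,.00823): print('near mouth', np.array(proj(w,p+R@[.01425,y,.056])),'near shoulder',np.array(proj(w,p+R@[.01425,y,.024])))
print(proj(w,np.array([x[0],x[1],.05])))
cv2.imwrite('pics/c7.png',cv2.resize(w['frame'][190:270,230:330,::-1],(800,600)))
E
```

```text
clock: 8.35
position: [0.5666, -0.1534, 0.1159]
ee_rot: [0.0, -0.124, 0.992, -0.0]
contact_force: [0.2, 0.2, -2.3]
width: 0.0169
gripper_force: 59.3
[ 0.5671 -0.1536  0.1163] [ 0.5642 -0.1522  0.025 ] tool mm [ 2.4717  2.0829 -0.0053] [ 0.2526  0.2938 -0.92  ]
near mouth [265.4923 213.6033] near shoulder [262.8039 234.7912]
near mouth [292.7186 213.6266] near shoulder [294.9195 234.8253]
(np.float64(282.4897904051647), np.float64(225.19175598081625))
```

View pics/c7.png

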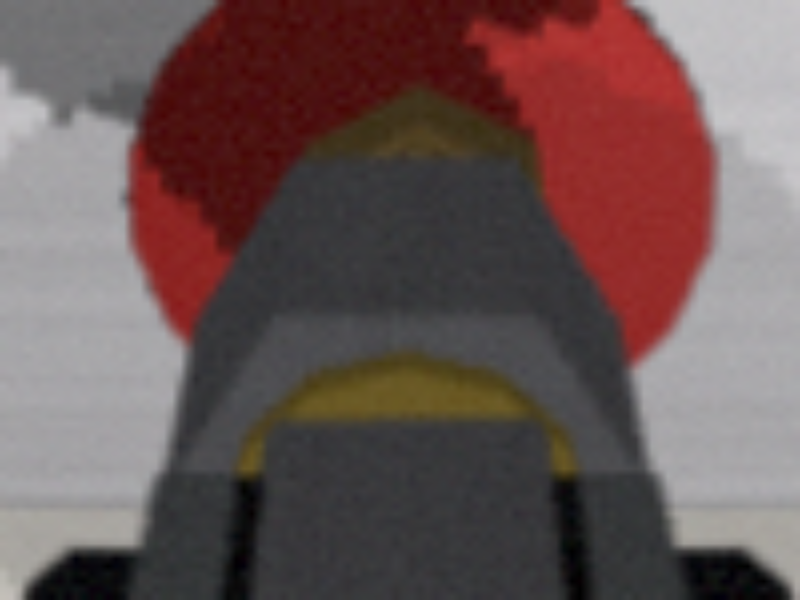

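The washer is now about (+0.8, +1.2) mm from the socket axis, within the mouth's capture range. I'll correct and go down slowly while watching the force.

```bash
python3 -m creep '[[0,0.0016,0.0024,0,0],[0,0.0016,0.0024,0.008,0],[0,0.0016,0.0024,0.014,0],[0,0.0016,0.0024,0.02,0],[0,0.0016,0.0024,0.026,0],[0,0.0016,0.0024,0.032,0],[0,0.0016,0.0024,0.032,0]]' 60
```

```text
clock: 9.1
position: [0.5651, -0.1526, 0.0986]
ee_rot: [-0.0, -0.123, 0.992, 0.0]
contact_force: [0.5, 0.4, -1.5]
width: 0.0172
gripper_force: 59.3
```

No force with the mouth about 4 mm below the nut's top, so it is going on. Continuing down.

```bash
python3 -m creep '[[0,0,0,0.005,0],[0,0,0,0.009,0],[0,0,0,0.013,0],[0,0,0,0.017,0],[0,0,0,0.02,0],[0,0,0,0.02,0]]' 60
```

```text
clock: 9.7
position: [0.5658, -0.1524, 0.0896]
ee_rot: [0.001, -0.123, 0.992, 0.0]
contact_force: [0.3, 3.8, 4.4]
width: 0.017
gripper_force: 60.3
```

```bash
python3 -m creep '[[0,0,0,0.002,0],[0,0,0,0.004,0],[0,0,0,0.004,0],[0,0,0,0.004,0]]' 60
python3 - <<'E'
from fit import *
s=snap('side','s8.png'); w=snap('wrist','w8.png'); st=manip.get_state(); print(st['position'],st['contact_force'],st['moment'])
cv2.imwrite('pics/c8.png',cv2.hconcat([cv2.resize(w['frame'][170:290,220:340,::-1],(400,400)),cv2.resize(s['frame'][250:350,280:380,::-1],(400,400))]))
for n in('side','top'):
  for l in ('socket_medium','socket_large'):
    im=eyes.get_image(n)
    for r in eyes.place_of(n,l)[:1]: print(n,l,atz(ray(im,r['centre']),.004),r['confidence'])
E
```

```text
clock: 10.1
position: [0.5659, -0.1523, 0.089]
ee_rot: [0.001, -0.123, 0.992, 0.0]
contact_force: [-1.4, 3.5, 11.3]
width: 0.0167
gripper_force: 61.4
[ 0.5659 -0.1524  0.089 ] [-1.7312  3.9129 12.3317] [ 0.7999  0.3138 -0.0533]
side socket_medium [0.457  0.1999 0.004 ] 0.88
side socket_large [0.4454 0.2808 0.004 ] 0.71
top socket_medium [0.4624 0.2032 0.004 ] 0.55
top socket_large [0.4497 0.2902 0.004 ] 0.74
```

View pics/c8.png

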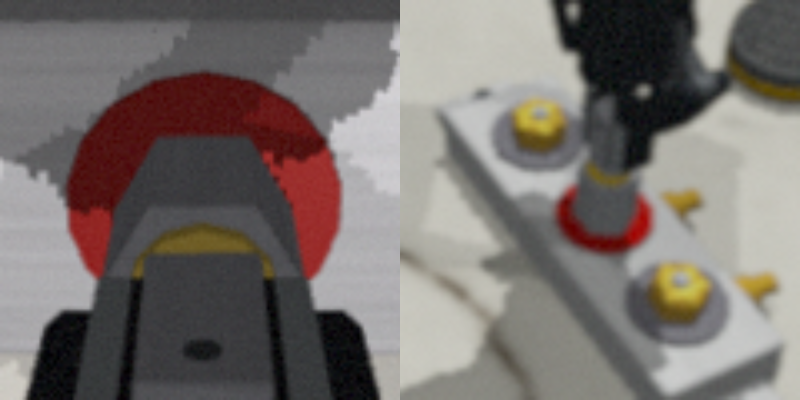

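The socket stands upright and centred inside the red ring in both views, meeting the washer. The height agrees too: TCP 0.089 m against the expected 0.089 m, with the push rising to 12 N. The smallest socket went all the way on, and the other two are untouched. Handing in.

```bash
python3 -c "
from rig import manip
print(manip.sign_off())"
```

```text
the job is handed in; nothing more can be done
None
```

The job is handed in: the small socket (yellow band) went all the way onto the nut on the red washer and is held there upright, while the medium and large sockets still stand in the tray and I did not touch the weight, stopper or beaker.

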